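# Weigh the spice canister and sort it into the caddy

## Robot

A 6-joint arm with a two-finger parallel gripper is mounted at the origin on the work surface. World frame = base frame: x ahead of the robot, y to its left, z up, the work surface at z = 0. Lengths are in m, angles in rad, forces in N, time in s.
With the tool pointing down it reaches from about 0.3 to 0.775 m from the base axis. Payload 14.6 kg.
Tool frame: the origin (TCP) lies between the finger pads; the fingertips stand 22 mm ahead of it and the grasp point (between the pads) lies 3 mm ahead of it (ctrl.tip_reach is the distance from the TCP to the fingertips, in m); z points along the fingers, y is the direction in which the jaws open and shut (so a half turn about z gives the same grasp; the last joint's range is limited). The gripper opens to 94 mm and grips with 3 to 60 N. Pads are 16 mm wide; open, the fingers measure 119 mm over their backs; the gripper's body (75 mm by 177 mm) begins 78 mm behind the grasp point.
Start: joints at [-1.259, 0.3, 1.521, -0, 1.321, -0.067], TCP at [0.203, -0.511, 0.205] pointing down, gripper open.
Joint ranges: [-3.03, 3.03], [-0.79, 2.21], [0.23, 2.52], [-1.04, 4.18], [0, 3.07], [-2.55, 2.55]. Speed limits (rad/s): [2.22, 2.22, 2.57, 3.14, 3.14, 3.14].

## Interface

Orientations are given as [roll, pitch, yaw] about the fixed x, y, z axes, in that order (R = Rz(yaw) Ry(pitch) Rx(roll)).
In Python, from station import ctrl gives the robot as it stands. The module is installed in compiled form; this text tells all that it offers.
- The arm moves only by the shell command python3 -m creep 'ROWS' [OPENING] [FORCE]. ROWS is a JSON object of lists of equal length, an entry for each row: "xyz": the shift along the tool's x, y, z in mm, a list of three; "spin": the turn about the tool's z in rad. In form: {"xyz": [[tx, ty, tz], ...], "spin": [spin, ...]}. A call has 1 to 5 rows; each row shifts and turns the commanded pose from where the row before left it, along the tool's axes as they then stand; what a row does not reach is not made up. A row lasts 1/8 s, in which the tool goes at most 62.5 mm and 10.7 degrees, less where a joint would pass 70% of its speed; a pose out of reach is approached as far as the arm can. A call with a gripper value outside its range is refused whole. OPENING is the finger opening in mm, from 0 to 94, set as the call begins (- or left out, the last holds). The fingers move at their own pace and stop on an object; FORCE is the grip in N (left out, the last holds). Time passes only in rows, so rows that do not move let the fingers close. It gives the time, the measured TCP pose, the force and the opening at its end, in the units of the state.
- ctrl.get_obs(): the state, without advancing time (a new reading comes with each control period).
- ctrl.camera(name): name is "scene" or "top"; returns the picture (384x512x3 uint8, red, green, blue); there is no depth.
- ctrl.camera_model(name): a dict with "fx", "fy", "cx", "cy" (pixels), "R" (3x3) and "t" (3): a world point X has camera coordinates R X + t. Camera axes: x right, y down, z forward; pixel columns grow to the right and rows downward; lengths in m; the calibration is good to about 2 mm. A picture is of the moment at which its call begins. camera_model takes no time and is no camera call.
- ctrl.hand_in(): hands the job in, once; it reports no verdict.
The state is a dict: "time_s": time; "qpos": joint angles; "joint_vel": joint speeds; "tau": joint torques, N m; "ee_pos": TCP position; "eef_rot": TCP orientation; "force": force on the tool from outside, world axes, zero at the start; "moment": the same for the moment, N m; "grip_width": finger opening in m.
Only numpy, scipy, OpenCV 4.12 (cv2) and the standard library are available. Lean on these libraries where they do the work, as an engineer would, in place of code of your own. Each camera call takes 0.05 s, during which the arm holds its last target.

## Task

Find out whether the blue-lidded canister is still full by setting it gently on the empty pan of the balance, letting go and watching which way the beam tips against the brass weight. Then put it upright in the caddy, in the green-ringed well if it is heavier than the weight and in the orange-ringed well if it is lighter, press it steadily down a little way onto the springy pad so that it bites (without squashing the pad to the bottom), and let go. Never drop it, never push hard on the balance pan, and leave everything else on the counter where it is.

Things in the scene. Friction and masses are not known exactly. Their poses are not given: they have to be found in the camera images.
- canister: The canister to sort: upright closed steel cylinder, 50 mm across, 90 mm tall, the top 12 mm of it the blue lid (51 mm across). Origin: centre of its underside; z up along its axis. Mass unknown, 0.125 to 0.375 kg.
- balance: White fixed base of a counter balance, 130 x 200 x 18 mm, with a sleeve 50 x 50 mm, 78 mm high. Origin: centre of the underside; beam along its y. Level round steel pans, 90 mm across, 110 mm to either side: empty on +y; on -y one with a fixed 250 g brass weight 38 mm across, 50 mm tall. Dial at the middle reaches 70 mm above the pans. The column's height is adjustable and NOT tracked.
- pan_axis (a point): Point on the counter straight below the empty pan's centre. The pan's height is not tracked: at the start its flat rimless top is anywhere from 125 to 180 mm above the counter, to be found by touch (or sight). It yields downwards under about 2.5 N for 15 mm, then meets a hard stop; a push of more than 12 N spoils the balance.
- beam (a joint): Tilt of the balance beam, rad, -0.07 to 0.07: negative with the brass weight's side down (so it starts), positive with the other pan down (load heavier than the weight). Damped: takes 1 to 2 s to tip, longer if nearly equal, and ends at one of its two stops. If the canister is within 10 % of the weight, either well is accepted.
- caddy: Light wooden block 100 x 190 x 60 mm, fixed, with two round wells 58 mm across, 46 mm to either side of the middle: green-ringed on +y, orange-ringed on -y. Origin: centre of the underside. In each well lies a flat black rubber pad on a spring; its height is NOT tracked and differs from well to well: at rest its top is 12 to 36 mm below the rim.
- well_green (a point): Centre of the green-ringed well's mouth, at the rim (60 mm above the counter). For a canister heavier than the brass weight.
- well_orange (a point): Centre of the orange-ringed well's mouth, at the rim (60 mm above the counter). For a canister lighter than the brass weight.
- pad_green (a joint): How far the green well's pad is pressed down, m: 0 to 0.014 (hard bottom); about 1.2 N per mm, damped. It bites once held at 5 mm or more for 0.3 s (about 6 N; the canister's own weight gives only 1 to 3.5 mm), and is spoilt past 11.5 mm (about 14 N).
- pad_orange (a joint): The same for the orange well's pad.
- can_red: Bystander: canister of the same size with a red lid. Origin: centre of its underside.
- can_yellow: Bystander: canister of the same size with a yellow lid. Origin: centre of its underside.
- jar: Bystander: lidded white ceramic jar, 110 mm across, 142 mm tall. Origin: centre of its underside.
- spatula: Bystander: wooden spatula lying along its x axis, 285 x 55 x 10 mm. Origin: underside, near its middle.
- scoop: Bystander: green plastic scoop, 70 x 50 x 35 mm bowl at its origin, handle to -x, 167 mm long in all.
- garlic_press: Bystander: stainless garlic press lying along its x axis, about 180 mm long, 35 mm high. Origin: underside, near its middle.
Not all that is in view belongs to the job. What is shaped like the canister but black or white is not meant. Leave any pink look-alike of the balance alone.

How it is judged:
By the outcome, as a careful person would: the job done as asked, in the order asked, and still so for the second after the job is handed in, with the robot touching nothing.
It also fails if it takes over 69 s, if anything falls off the work surface, if the arm or the gripper's body presses on something with over 40 N, if the wrist force passes 120 N, or if a joint passes its speed limit or range.

## Working session

There is one attempt and no reset: what is moved stays moved. The work goes in short steps, Python scripts to look and compute and a shell command to move; the robot and the scene stay as the last step left them, time stands still between calls to the robot, and variables do not carry over. Pictures are saved under pics/ and viewed, and the job is handed in when it is done.

```bash
mkdir -p pics; python3 - <<'E'
from station import ctrl
import cv2,json
for n in("scene","top"):
    im=ctrl.camera(n); cv2.imwrite(f"pics/{n}0.png",im[:,:,::-1])
    m=ctrl.camera_model(n); print(n,m)
o=ctrl.get_obs(); print(o)
E
```

```text
scene {'fx': 462.6691889563962, 'fy': 462.6691889563962, 'cx': 247.9789926941148, 'cy': 191.65617449746128, 'R': array([[-0.64186619,  0.76654042,  0.02058099],
       [ 0.40507994,  0.36174017, -0.83967511],
       [-0.65108989, -0.53062212, -0.54269893]]), 't': array([ 0.33220641, -0.09542625,  1.9473964 ])}
top {'fx': 492.42480724279693, 'fy': 492.42480724279693, 'cx': 247.34855554495957, 'cy': 196.3349498083864, 'R': array([[ 0.02871791, -0.99950179, -0.01309435],
       [-0.9990598 , -0.02827466, -0.03286417],
       [ 0.03247756,  0.01402583, -0.99937405]]), 't': array([-0.01185183,  0.49029905,  1.47521087])}
{'time_s': 0.1, 'qpos': array([-1.25860018e+00,  3.00414839e-01,  1.52152334e+00, -1.03588658e-05,
        1.32073573e+00, -6.65719525e-02]), 'joint_vel': array([ 0.00122613, -0.00266767, -0.00111616,  0.00197396, -0.0009251 ,
       -0.00280326]), 'tau': array([ 2.70927383e-03, -5.32635820e+01, -3.53280652e+01,  7.10748928e-02,
        2.34572939e-02, -6.56018642e-05]), 'ee_pos': array([ 0.20330948, -0.5107759 ,  0.20434163]), 'eef_rot': array([-3.14051313e+00, -6.19164844e-05,  3.78770637e-01]), 'force': array([ 0.61091316,  0.10000822, -0.46864154]), 'moment': array([-0.00324681, -0.00712039, -0.00087119]), 'grip_width': 0.09382026435741198}
```

View pics/scene0.png

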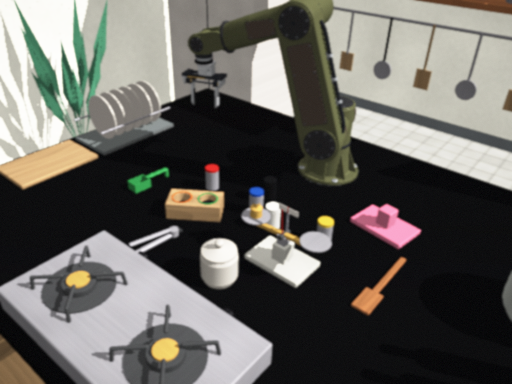

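View pics/top0.png

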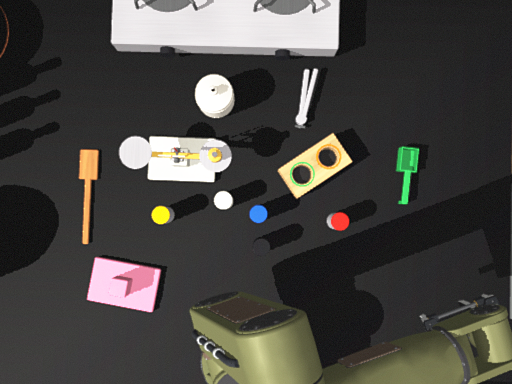

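The top view shows the blue lid near (258,214), the empty pan near (135,152), the brass weight near (213,155), and the green and orange rings at (302,175) and (328,155). Next I'll measure these precisely.

```bash
cat > h.py <<'E'
import numpy as np,cv2
from station import ctrl
M={n:ctrl.camera_model(n) for n in("scene","top")}
def ray(n,u,v):
    m=M[n];R=m["R"];c=-R.T@m["t"]
    d=R.T@np.array([(u-m["cx"])/m["fx"],(v-m["cy"])/m["fy"],1]);return c,d
def onz(n,u,v,z):
    c,d=ray(n,u,v);return c+d*(z-c[2])/d[2]
def proj(n,X):
    m=M[n];p=m["R"]@np.array(X)+m["t"];return np.array([m["fx"]*p[0]/p[2]+m["cx"],m["fy"]*p[1]/p[2]+m["cy"]])
def two(a,b):
    c1,d1=ray("scene",*a);c2,d2=ray("top",*b)
    A=np.c_[d1,-d2];s=np.linalg.lstsq(A,c2-c1,rcond=None)[0]
    p,q=c1+s[0]*d1,c2+s[1]*d2;return (p+q)/2,np.linalg.norm(p-q)
def blobs(im,lo,hi,mn=15):
    hsv=cv2.cvtColor(im,cv2.COLOR_RGB2HSV);m=cv2.inRange(hsv,lo,hi)
    n,l,s,c=cv2.connectedComponentsWithStats(m)
    return [(tuple(c[i].round(2)),tuple(s[i])) for i in range(1,n) if s[i][4]>=mn],m
E
python3 - <<'E'
from h import *
im={n:cv2.imread(f"pics/{n}0.png")[:,:,::-1].copy() for n in("scene","top")}
C=dict(blue=((105,120,60),(125,255,255)),green=((50,120,60),(80,255,255)),orange=((8,150,100),(22,255,255)),red=((0,180,80),(5,255,255)),yellow=((23,150,100),(35,255,255)))
for n in im:
    for k,(a,b) in C.items(): print(n,k,[(x,s) for x,s in blobs(im[n],a,b)[0]])
for n,(x,y,w,h) in dict(top=(110,120,260,120),scene=(150,150,200,150)).items():
    cv2.imwrite(f"pics/{n}0z.png",cv2.resize(im[n][y:y+h,x:x+w,::-1],None,fx=3,fy=3,interpolation=cv2.INTER_CUBIC))
E
```

```text
scene blue [((np.float64(256.33), np.float64(191.13)), (np.int32(249), np.int32(186), np.int32(16), np.int32(11), np.int32(141)))]
scene green [((np.float64(145.21), np.float64(179.92)), (np.int32(127), np.int32(167), np.int32(43), np.int32(27), np.int32(482)))]
scene orange [((np.float64(490.39), np.float64(2.29)), (np.int32(462), np.int32(0), np.int32(50), np.int32(7), np.int32(179))), ((np.float64(186.53), np.float64(198.89)), (np.int32(179), np.int32(193), np.int32(13), np.int32(10), np.int32(36))), ((np.float64(254.86), np.float64(211.64)), (np.int32(252), np.int32(206), np.int32(8), np.int32(11), np.int32(64))), ((np.float64(271.47), np.float64(229.04)), (np.int32(260), np.int32(225), np.int32(23), np.int32(8), np.int32(70))), ((np.float64(292.76), np.float64(237.4)), (np.int32(286), np.int32(234), np.int32(12), np.int32(9), np.int32(50))), ((np.float64(376.01), np.float64(289.53)), (np.int32(352), np.int32(257), np.int32(54), np.int32(58), np.int32(725))), ((np.float64(154.71), np.float64(355.53)), (np.int32(152), np.int32(349), np.int32(9), np.int32(11), np.int32(17)))]
scene
[... 1135 characters left out ...]
p.float64(152.84)), (np.int32(216), np.int32(149), np.int32(5), np.int32(8), np.int32(25))), ((np.float64(155.94), np.float64(153.24)), (np.int32(152), np.int32(152), np.int32(11), np.int32(5), np.int32(33)))]
top red [((np.float64(339.98), np.float64(220.84)), (np.int32(331), np.int32(212), np.int32(19), np.int32(19), np.int32(262)))]
top yellow [((np.float64(212.33), np.float64(150.13)), (np.int32(209), np.int32(149), np.int32(8), np.int32(5), np.int32(15))), ((np.float64(182.73), np.float64(153.47)), (np.int32(179), np.int32(153), np.int32(8), np.int32(2), np.int32(15))), ((np.float64(160.22), np.float64(214.54)), (np.int32(151), np.int32(206), np.int32(19), np.int32(18), np.int32(260)))]
```

View pics/top0z.png

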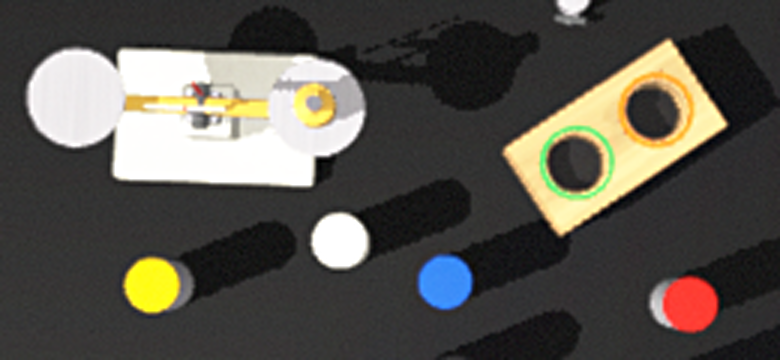

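View pics/scene0z.png

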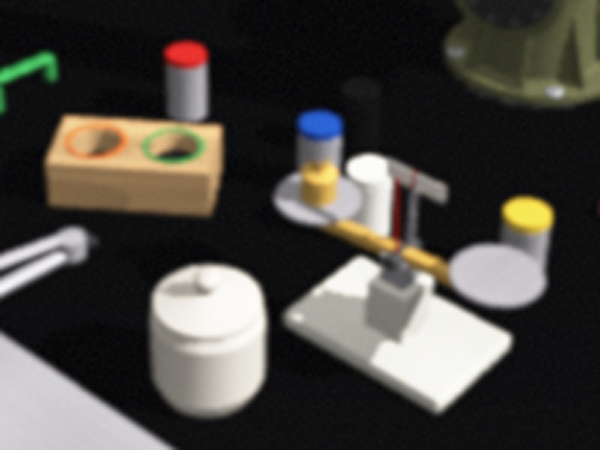

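```bash
python3 - <<'E'
from h import *
im={n:cv2.imread(f"pics/{n}0.png")[:,:,::-1].copy() for n in("scene","top")}
def pan(n,x,y,w,h,lo,hi,smax=45):
    hsv=cv2.cvtColor(im[n],cv2.COLOR_RGB2HSV);m=cv2.inRange(hsv,(0,0,lo),(180,smax,hi))
    k=np.zeros_like(m);k[y:y+h,x:x+w]=m[y:y+h,x:x+w]
    cs,_=cv2.findContours(k,cv2.RETR_EXTERNAL,cv2.CHAIN_APPROX_NONE);c=max(cs,key=cv2.contourArea)
    print(n,cv2.fitEllipse(c),cv2.fitEllipse(cv2.convexHull(c)),cv2.boundingRect(c));return cv2.fitEllipse(cv2.convexHull(c))[0]
a=pan("scene",297,226,37,30,110,255)
b=pan("top",117,133,36,40,110,255)
print("pan",two(a,b))
for z in(.12,.14,.16,.18):
    print(z,onz("top",*b,z),[np.linalg.norm(onz("top",b[0]-16.2,b[1],z)-onz("top",b[0]+16.2,b[1],z))],onz("scene",*a,z))
for k,s,t in(("blue",(256.33,190.6),(258.01,213.48)),("red",(211.5,167.2),(340,220.8)),("yellow",(325.4,220.8),(160.2,214.5))):
    print(k,onz("top",*t,.09),onz("scene",*s,.086),two(s,t))
# white dummy, brass
for k,t in(("white",(340/3+110,240/3+120)),("brass",(317/3+110,103/3+120))): print(k,onz("top",*t,.09),onz("top",*t,.17))
# caddy corners from zoom and rings
for k,t in(("c",(503,153)),("c",(670,40)),("c",(727,123)),("c",(560,235)),("green",(577,162.5)),("orange",(656,109))):
    print(k,onz("top",t[0]/3+110,t[1]/3+120,.06))
for k,t in(("g",(173,146)),("o",(96,141))): print(k,onz("scene",t[0]/3+150,t[1]/3+150,.06))
for t in((119,48),(317,56),(313,187),(112,180)): print("base",onz("top",t[0]/3+110,t[1]/3+120,.018))
E
```

```text
scene ((317.2575988769531, 240.1816864013672), (22.25750160217285, 35.1107292175293), 78.8490982055664) ((318.2923278808594, 239.41305541992188), (24.269798278808594, 37.002925872802734), 77.50261688232422) (300, 228, 33, 25)
top ((137.3797149658203, 152.6688690185547), (35.136756896972656, 38.044437408447266), 137.84918212890625) ((144.1070556640625, 153.27833557128906), (37.40776443481445, 52.74417495727539), 98.37303924560547) (119, 136, 34, 37)
pan (array([0.58959826, 0.30135051, 0.13697124]), np.float64(0.02855460734522065))
0.12 [0.59919802 0.29302077 0.12      ] [np.float64(0.09098296663584994)] [0.5605735  0.30185332 0.12      ]
0.14 [0.59690747 0.2884713  0.14      ] [np.float64(0.089654986145394)] [0.58314698 0.31388666 0.14      ]
0.16 [0.59461692 0.28392183 0.16      ] [np.float64(0.088327005654938)] [0.60572046 0.32592    0.16      ]
0.18 [0.59232637 0.27937235 0.18      ] [np.float64(0.08699902516448207)] [0.62829393 0.33795334 0.18      ]
blue [ 0.43990891 -0.03070465  0.09      ] [ 0.43444535 -0.03339543  0.086     ] (array([ 0.43952927, -0.03021595,  0.08983478]), np
[... 293 characters left out ...]
 0.24809059, 0.08846625]), np.float64(0.00033703097548913325))
white [0.47540439 0.06901543 0.09      ] [0.47351117 0.06400549 0.17      ]
brass [0.60517477 0.09487252 0.09      ] [0.5958674  0.08838529 0.17      ]
c [ 0.56494832 -0.08464756  0.06      ]
c [ 0.67930908 -0.24362992  0.06      ]
c [ 0.60003903 -0.30054185  0.06      ]
c [ 0.48699628 -0.14184966  0.06      ]
green [ 0.55770581 -0.15650515  0.06      ]
orange [ 0.61176826 -0.23164023  0.06      ]
g [ 0.55798677 -0.15336999  0.06      ]
o [ 0.61067603 -0.22845605  0.06      ]
base [0.66351831 0.3012984  0.018     ]
base [0.66077757 0.10216799 0.018     ]
base [0.5292821 0.102113  0.018    ]
base [0.53067373 0.30364205 0.018     ]
```

```bash
python3 - <<'E'
from h import *
im={n:cv2.imread(f"pics/{n}0.png")[:,:,::-1].copy() for n in("scene","top")}
f=lambda x,y,ox,oy:((x+.5)/3-.5+ox,(y+.5)/3-.5+oy)
a=f(498,275.5,150,150);b=f(75,97,110,120);print(a,b,two(a,b))
for z in(.14,.16,.18):print(z,onz("top",*b,z),onz("scene",*a,z),.045*0+98/3/492.4*(1.475-z-.02))
hsv=cv2.cvtColor(im["top"],cv2.COLOR_RGB2HSV)
for k,lo,hi,(x,y) in(("g",(45,60,50),(85,255,255),(302,174)),("o",(5,170,120),(18,255,255),(328,156))):
    m=cv2.inRange(hsv,lo,hi);Y,X=np.nonzero(m);s=(np.hypot(X-x,Y-y)<15)
    p=np.c_[X[s],Y[s]].astype(np.float32);e=cv2.fitEllipse(p);print(k,len(p),e,onz("top",*e[0],.06))
hsv=cv2.cvtColor(im["scene"],cv2.COLOR_RGB2HSV)
for k,lo,hi,(x,y) in(("g",(45,60,50),(85,255,255),(207.5,198.5)),("o",(5,150,100),(18,255,255),(182,197))):
    m=cv2.inRange(hsv,lo,hi);Y,X=np.nonzero(m);s=(abs(X-x)<13)&(abs(Y-y)<8)
    p=np.c_[X[s],Y[s]].astype(np.float32);
    if len(p)>6:e=cv2.fitEllipse(p);print(k,len(p),e,onz("scene",*e[0],.06))
for n,box in(("top",(116,134,36,38)),("scene",(297,226,42,32))):
    x,y,w,h=box;g=cv2.cvtColor(im[n],cv2.COLOR_RGB2GRAY)[y:y+h,x:x+w]
    print(n);print("\n".join(" ".join(f"{v:3d}" for v in r) for r in g[::3]))
E
```

```text
(315.66666666666663, 241.5) (134.66666666666666, 152.0) (array([0.59919557, 0.31451881, 0.14243078]), np.float64(0.0009415612598052199))
0.14 [0.59973666 0.31471943 0.14      ] [0.59615399 0.31340021 0.14      ] 0.08723937178445708
0.16 [0.5974042  0.30978117 0.16      ] [0.618414   0.32544527 0.16      ] 0.08591253723260223
0.18 [0.59507175 0.30484291 0.18      ] [0.64067402 0.33749034 0.18      ] 0.08458570268074736
g 118 ((301.9507141113281, 173.71493530273438), (23.212860107421875, 23.42584800720215), 89.95597076416016) [ 0.55899025 -0.15536207  0.06      ]
o 30 ((328.3046875, 156.09829711914062), (22.06916046142578, 22.971567153930664), 59.51385498046875) [ 0.61242514 -0.23057424  0.06      ]
g 37 ((207.18357849121094, 197.2699432373047), (10.951324462890625, 18.963214874267578), 91.35855865478516) [ 0.55272215 -0.16085366  0.06      ]
o 47 ((181.2919464111328, 196.67494201660156), (10.053298950195312, 18.889293670654297), 85.69860076904297) [ 0.61090518 -0.23184539  0.06      ]
top
 46  42  48  42  46  46  49  48  44  47  45  47  45  42  42  42  41  40  41  41  43  39  39  40  
[... 2928 characters left out ...]
  74  24  12  15  11  12  16
 15  10  14  19  38  75 117 155 180 193 201 204 205 205 204 205 203 203 203 204 204 204 203 202 202 202 201 201 202 203 201 194 170 125  65  25  14  14  14  13  10  15
208 172 129  86  50  28  16  20  34  54  79 107 132 151 168 180 189 194 196 198 198 198 196 197 195 191 186 176 158 131 100  65  33  17  13  11  16  16  13  14  16  14
243 243 243 242 239 228 198 157 113  68  39  21  15  16  19  24  32  33  36  40  47  46  47  44  39  34  26  23  15  16  12  14  13  16  14  16  15  13  16  15  14  12
243 243 243 242 242 242 242 242 242 241 235 213 175 131  87  50  28  15  13  14  15  13  13  16  16  14  14  13  14  15  17  15  14  14  15  13  16  16  14  14  15  15
```

```bash
cat >> h.py <<'E'
def delta(x,y,z):
    from scipy.spatial.transform import Rotation as Ro
    o=ctrl.get_obs();R=Ro.from_euler("xyz",o["eef_rot"]).as_matrix()
    d=R.T@(np.array([x,y,z])-o["ee_pos"])*1000
    print("t",round(o["time_s"],2),"pos",o["ee_pos"].round(4),"yaw",o["eef_rot"].round(4),"F",o["force"].round(2),"w",round(o["grip_width"]*1000,1))
    print("delta mm",d.round(1),"norm",np.linalg.norm(d).round(1))
E
python3 -c "
from h import *
delta(.4395,-.0305,.2)
print(onz('top',262,245,.09))"
```

```text
t 0.1 pos [ 0.2033 -0.5108  0.2043] yaw [-3.1405e+00 -1.0000e-04  3.7880e-01] F [ 0.61  0.1  -0.47] w 93.8
delta mm [ 397.  -358.9    4.8] norm 535.2
[ 0.35096269 -0.04451093  0.09      ]
```

```bash
python3 -m creep '{"xyz": [[40,-36,0],[40,-36,0],[40,-36,0],[40,-36,0],[40,-36,0]], "spin": [0,0,0,0,0]}' 80 40
python3 -m creep '{"xyz": [[40,-36,0],[40,-36,0],[40,-36,0],[40,-36,0],[37,-35,0]], "spin": [0,0,0,0,0]}'
python3 -c "
from h import *
delta(.4395,-.0305,.073)"
```

```text
time_s: 0.72
ee_pos: [0.323, -0.2682, 0.2048]
eef_rot: [-3.141, 0.0, 0.378]
force: [0.4, -1.7, 0.8]
grip_width: 0.0799
time_s: 1.35
ee_pos: [0.4399, -0.0288, 0.2048]
eef_rot: [3.142, 0.0, 0.379]
force: [-0.2, -0.9, 0.0]
grip_width: 0.0801
t 1.35 pos [ 0.4399 -0.0288  0.2048] yaw [3.1416e+00 1.0000e-04 3.7910e-01] F [-0.2  -0.92  0.01] w 80.1
delta mm [ -1.    1.4 131.8] norm 131.8
```

```bash
python3 -m creep '{"xyz": [[-1,1.5,40],[0,0,40],[0,0,30],[0,0,20],[0,0,0]], "spin": [0,0,0,0,0]}'
python3 - <<'E'
from h import *
delta(.4395,-.0305,.073)
im=ctrl.camera("scene");x,y,w,h=200,120,130,110
cv2.imwrite("pics/s1.png",cv2.resize(im[y:y+h,x:x+w,::-1],None,fx=5,fy=5,interpolation=cv2.INTER_CUBIC))
E
```

```text
time_s: 1.98
ee_pos: [0.4383, -0.0323, 0.0738]
eef_rot: [-3.14, 0.003, 0.379]
force: [-0.3, 0.0, -0.8]
grip_width: 0.0798
t 1.98 pos [ 0.4383 -0.0323  0.0738] yaw [-3.140e+00  2.600e-03  3.788e-01] F [-0.35  0.01 -0.77] w 79.8
delta mm [ 1.8 -1.2  0.8] norm 2.3
```

View pics/s1.png

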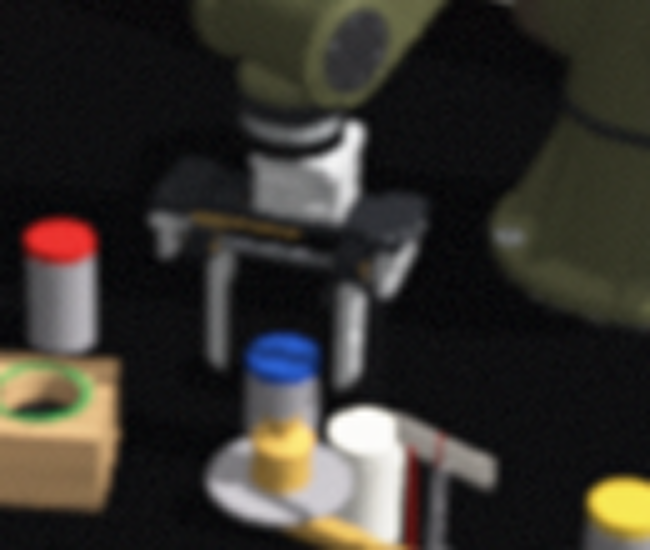

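The fingers straddle the blue lid, with the lid at about (283,358) in the crop and the fingertips at (215,370) and (345,385). Now I'll close them.

```bash
python3 -m creep '{"xyz": [[1.5,0,0],[0,0,0],[0,0,0],[0,0,0],[0,0,0]], "spin": [0,0,0,0,0]}' 45 35
python3 -m creep '{"xyz": [[0,0,0],[0,0,-10],[0,0,-20],[0,0,-30],[0,0,0]], "spin": [0,0,0,0,0]}'
python3 - <<'E'
from h import *
delta(.598,.3135,.26)
E
```

```text
time_s: 2.65
ee_pos: [0.4407, -0.0318, 0.0751]
eef_rot: [3.141, -0.001, 0.379]
force: [-1.5, 1.0, 5.4]
grip_width: 0.0498
time_s: 3.28
ee_pos: [0.4413, -0.032, 0.1364]
eef_rot: [3.14, -0.003, 0.379]
force: [0.5, 0.4, -3.9]
grip_width: 0.0498
t 3.27 pos [ 0.4413 -0.032   0.1364] yaw [ 3.1399e+00 -2.8000e-03  3.7880e-01] F [ 0.51  0.4  -3.86] w 49.8
delta mm [ 273.7 -262.8 -123.3] norm 399.0
```

```bash
python3 -m creep '{"xyz": [[0,0,-45],[0,0,-55],[0,0,-55],[20,-20,0],[35,-35,0]], "spin": [0,0,0,0,0]}'
python3 -m creep '{"xyz": [[40,-38,0],[40,-38,0],[40,-38,0],[40,-38,0],[40,-38,0]], "spin": [0,0,0,0,0]}'
python3 -m creep '{"xyz": [[18.7,-17.8,0],[0,0,0],[0,0,0]], "spin": [0,0,0]}'
python3 - <<'E'
from h import *
delta(.598,.3135,.24)
im=ctrl.camera("scene");x,y,w,h=220,70,160,180
cv2.imwrite("pics/s2.png",cv2.resize(im[y:y+h,x:x+w,::-1],None,fx=3,fy=3,interpolation=cv2.INTER_CUBIC))
im=ctrl.camera("top");x,y,w,h=80,100,180,130
cv2.imwrite("pics/t2.png",cv2.resize(im[y:y+h,x:x+w,::-1],None,fx=4,fy=4,interpolation=cv2.INTER_CUBIC))
E
```

```text
time_s: 3.9
ee_pos: [0.4715, 0.0397, 0.289]
eef_rot: [3.141, 0.0, 0.377]
force: [2.0, -0.6, -2.6]
grip_width: 0.0494
time_s: 4.53
ee_pos: [0.5873, 0.2918, 0.2877]
eef_rot: [3.141, 0.002, 0.379]
force: [0.8, -0.3, -3.1]
grip_width: 0.0496
time_s: 4.9
ee_pos: [0.5975, 0.313, 0.2885]
eef_rot: [3.141, 0.002, 0.379]
force: [-0.0, 0.3, -2.6]
grip_width: 0.05
t 4.9 pos [0.5975 0.313  0.2885] yaw [3.1413e+00 1.8000e-03 3.7860e-01] F [-0.04  0.34 -2.57] w 50.0
delta mm [ 0.7 -0.3 48.5] norm 48.5
```

View pics/s2.png

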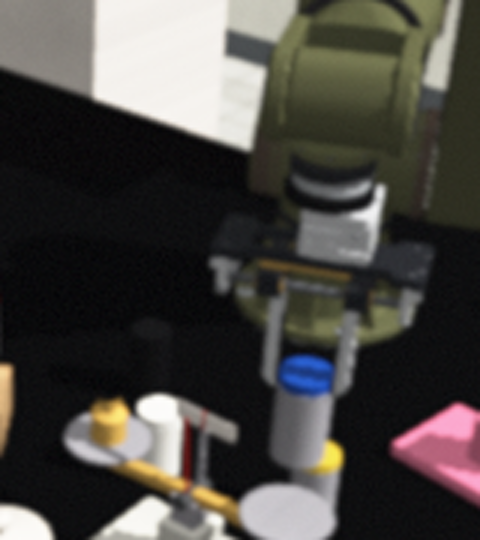

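View pics/t2.png

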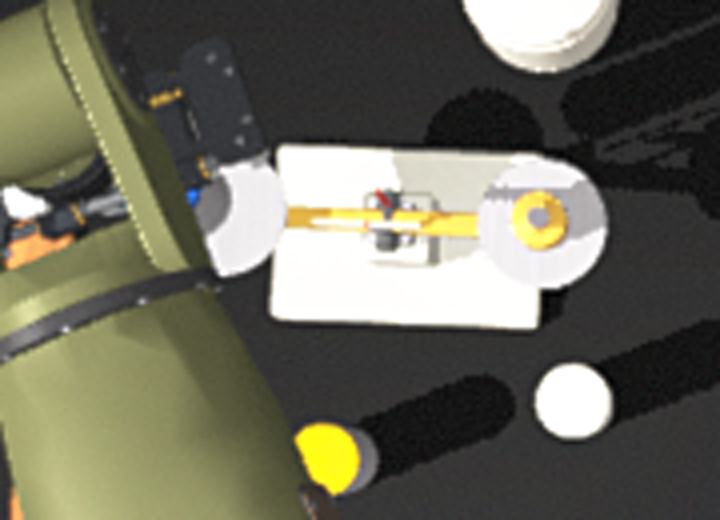

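The canister hangs upright above the empty pan, its bottom at about (300,465) in the crop with the pan centre at (287,512). I'll go down to about 12 mm above the estimated pan height, then feel for contact.

```bash
python3 -m creep '{"xyz": [[0.5,0,20],[0,0,20],[0,0,13],[0,0,4],[0,0,0]], "spin": [0,0,0,0,0]}'
python3 -m creep '{"xyz": [[0,0,1.5],[0,0,1.5],[0,0,0]], "spin": [0,0,0]}'
```

```text
time_s: 5.62
ee_pos: [0.5982, 0.3136, 0.2333]
eef_rot: [-3.142, -0.001, 0.379]
force: [-0.0, 0.3, -4.1]
grip_width: 0.0498
time_s: 6.0
ee_pos: [0.5981, 0.3137, 0.2298]
eef_rot: [3.142, 0.0, 0.379]
force: [-0.1, -0.3, -2.7]
grip_width: 0.0499
```

```bash
python3 -m creep '{"xyz": [[0,0,1.5],[0,0,1.5],[0,0,0]], "spin": [0,0,0]}'
python3 -m creep '{"xyz": [[0,0,1.5],[0,0,1.5],[0,0,0]], "spin": [0,0,0]}'
python3 -m creep '{"xyz": [[0,0,1.5],[0,0,1.5],[0,0,0]], "spin": [0,0,0]}'
```

```text
time_s: 6.38
ee_pos: [0.598, 0.3137, 0.2267]
eef_rot: [3.142, 0.0, 0.379]
force: [0.1, 0.3, -2.8]
grip_width: 0.0496
time_s: 6.75
ee_pos: [0.598, 0.3137, 0.2237]
eef_rot: [3.142, 0.0, 0.379]
force: [0.2, 0.2, -2.6]
grip_width: 0.0496
time_s: 7.12
ee_pos: [0.598, 0.3137, 0.2207]
eef_rot: [-3.142, 0.0, 0.379]
force: [0.1, -0.5, -3.7]
grip_width: 0.0494
```

```bash
python3 -m creep '{"xyz": [[0,0,1],[0,0,1],[0,0,0]], "spin": [0,0,0]}'
python3 -m creep '{"xyz": [[0,0,1],[0,0,1],[0,0,0]], "spin": [0,0,0]}'
```

```text
time_s: 7.5
ee_pos: [0.5981, 0.3137, 0.2187]
eef_rot: [3.142, 0.0, 0.379]
force: [-0.6, -0.9, -3.3]
grip_width: 0.0495
time_s: 7.88
ee_pos: [0.5981, 0.3138, 0.217]
eef_rot: [-3.141, -0.0, 0.379]
force: [-0.2, 0.5, -0.5]
grip_width: 0.05
```

```bash
python3 -m creep '{"xyz": [[0,0,1],[0,0,0]], "spin": [0,0]}'
python3 -m creep '{"xyz": [[0,0,0.5],[0,0,0]], "spin": [0,0]}'
python3 - <<'E'
from h import *
im=ctrl.camera("scene");x,y,w,h=220,120,160,150
cv2.imwrite("pics/s3.png",cv2.resize(im[y:y+h,x:x+w,::-1],None,fx=4,fy=4,interpolation=cv2.INTER_CUBIC))
E
```

```text
time_s: 8.12
ee_pos: [0.5981, 0.3138, 0.2158]
eef_rot: [-3.141, -0.0, 0.379]
force: [-0.2, 0.9, -0.7]
grip_width: 0.0492
time_s: 8.38
ee_pos: [0.598, 0.3138, 0.2153]
eef_rot: [-3.141, 0.0, 0.379]
force: [-0.4, 0.8, -0.1]
grip_width: 0.0501
```

View pics/s3.png

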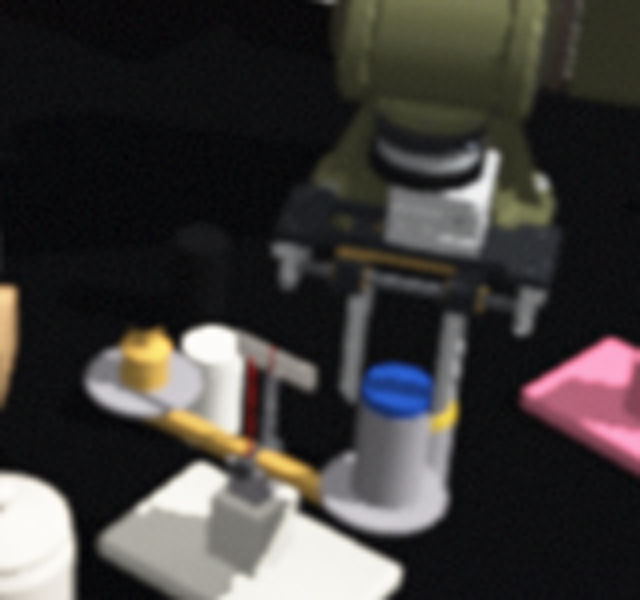

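The canister is standing roughly centred on the empty pan (bottom near (390,500) in the crop). The force change at TCP z 0.217 puts the pan at about 0.143, which matches the sighted height. I'll release it now.

```bash
python3 -m creep '{"xyz": [[0,0,0],[0,0,0],[0,0,0],[0,0,0],[0,0,0]], "spin": [0,0,0,0,0]}' 66
python3 -m creep '{"xyz": [[0,0,0],[0,0,-8],[0,0,-12],[0,0,-20],[0,0,-20]], "spin": [0,0,0,0,0]}'
python3 -m creep '{"xyz": [[0,0,0],[0,0,0],[0,0,0],[0,0,0],[0,0,0]], "spin": [0,0,0,0,0]}'
python3 -m creep '{"xyz": [[0,0,0],[0,0,0],[0,0,0],[0,0,0],[0,0,0]], "spin": [0,0,0,0,0]}'
python3 - <<'E'
from h import *
im=ctrl.camera("scene");x,y,w,h=220,120,160,150
cv2.imwrite("pics/s4.png",cv2.resize(im[y:y+h,x:x+w,::-1],None,fx=4,fy=4,interpolation=cv2.INTER_CUBIC))
E
```

```text
time_s: 9.05
ee_pos: [0.5981, 0.3137, 0.2153]
eef_rot: [3.142, 0.0, 0.379]
force: [0.4, 1.0, -0.0]
grip_width: 0.0661
time_s: 9.68
ee_pos: [0.5981, 0.3137, 0.2771]
eef_rot: [-3.142, -0.001, 0.379]
force: [-0.2, -0.1, -0.6]
grip_width: 0.0661
time_s: 10.3
ee_pos: [0.5981, 0.3137, 0.2751]
eef_rot: [3.142, 0.0, 0.379]
force: [-0.3, 1.0, -0.1]
grip_width: 0.0662
time_s: 10.92
ee_pos: [0.5981, 0.3137, 0.2754]
eef_rot: [3.142, -0.0, 0.379]
force: [-0.6, 0.9, -0.1]
grip_width: 0.0664
```

View pics/s4.png

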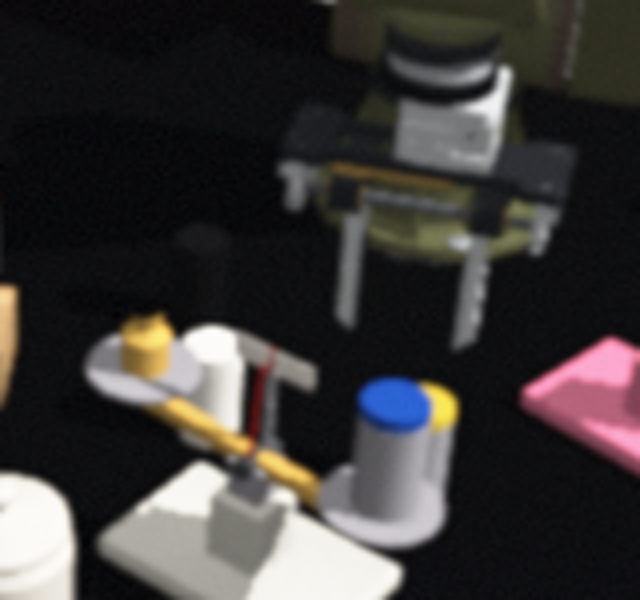

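The brass pan has risen (crop y from 380 to 368) and the canister pan has sunk (493 to 507), so the canister looks heavier. I'll let it settle and measure again before regrasping.

```bash
python3 -m creep '{"xyz": [[0,0,0],[0,0,0],[0,0,0],[0,0,0],[0,0,0]], "spin": [0,0,0,0,0]}'
python3 -m creep '{"xyz": [[0,0,0],[0,0,0],[0,0,0],[0,0,0],[0,0,0]], "spin": [0,0,0,0,0]}'
python3 - <<'E'
from h import *
im=ctrl.camera("scene");x,y,w,h=220,120,160,150
cv2.imwrite("pics/s5.png",cv2.resize(im[y:y+h,x:x+w,::-1],None,fx=4,fy=4,interpolation=cv2.INTER_CUBIC))
for k in(0,4,5):
    p=cv2.imread(f"pics/s{k}.png") if k else None
bl=[b for b in blobs(im,(105,120,60),(125,255,255))[0]];print(bl)
u,v=bl[0][0]
for z in(.215,.222,.228,.235):print(z,onz("scene",u,v-.5,z))
E
```

```text
time_s: 11.6
ee_pos: [0.5981, 0.3137, 0.2754]
eef_rot: [-3.142, 0.0, 0.379]
force: [-0.7, 0.7, 0.5]
grip_width: 0.066
time_s: 12.22
ee_pos: [0.5981, 0.3137, 0.2753]
eef_rot: [-3.142, 0.0, 0.379]
force: [-0.3, -0.0, 0.7]
grip_width: 0.0659
[((np.float64(317.77), np.float64(220.53)), (np.int32(309), np.int32(214), np.int32(18), np.int32(14), np.int32(204)))]
0.215 [0.59637727 0.31153996 0.215     ]
0.222 [0.60494026 0.31619183 0.222     ]
0.228 [0.61227997 0.32017915 0.228     ]
0.235 [0.62084296 0.32483102 0.235     ]
```

View pics/s5.png

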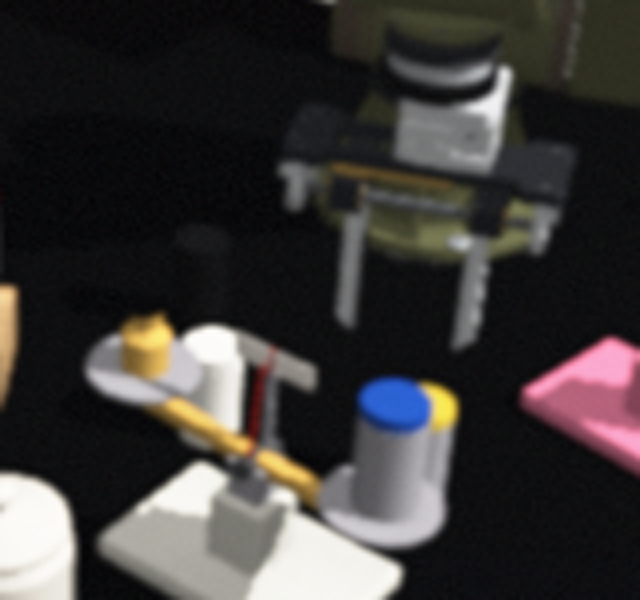

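The reading is steady: the canister's side is fully down, so it is heavier and goes in the green well. I'll regrasp it.

```bash
python3 -m creep '{"xyz": [[0,0,25],[0,0,25],[0,0,15],[0,0,6],[0,0,0]], "spin": [0,0,0,0,0]}'
python3 -m creep '{"xyz": [[0,0,0],[0,0,0],[0,0,0],[0,0,0],[0,0,0]], "spin": [0,0,0,0,0]}' 46 25

```

```text
time_s: 12.9
ee_pos: [0.5982, 0.3138, 0.2047]
eef_rot: [3.142, -0.0, 0.379]
force: [-0.6, -0.1, 0.6]
grip_width: 0.0659
time_s: 13.52
ee_pos: [0.5982, 0.3139, 0.205]
eef_rot: [-3.141, -0.001, 0.379]
force: [0.8, 0.6, 5.8]
grip_width: 0.0502
```

```bash
python3 -m creep '{"xyz": [[0,0,-3],[0,0,-8],[0,0,-20],[0,0,-30],[0,0,-30]], "spin": [0,0,0,0,0]}' - 40
python3 -m creep '{"xyz": [[0,0,0],[0,0,0]], "spin": [0,0]}'
python3 - <<'E'
from h import *
delta(.5585,-.155,.296)
im=ctrl.camera("scene");x,y,w,h=220,70,160,200
cv2.imwrite("pics/s6.png",cv2.resize(im[y:y+h,x:x+w,::-1],None,fx=3,fy=3,interpolation=cv2.INTER_CUBIC))
E
```

```text
time_s: 14.15
ee_pos: [0.5979, 0.3135, 0.2961]
eef_rot: [3.141, 0.001, 0.379]
force: [0.9, 0.5, -3.7]
grip_width: 0.0497
time_s: 14.4
ee_pos: [0.5978, 0.3136, 0.2935]
eef_rot: [3.141, 0.002, 0.379]
force: [-0.7, -0.3, -4.2]
grip_width: 0.0497
t 14.4 pos [0.5978 0.3136 0.2935] yaw [3.1414e+00 2.4000e-03 3.7870e-01] F [-0.68 -0.34 -4.19] w 49.7
delta mm [-209.8  420.8   -1.9] norm 470.2
```

View pics/s6.png

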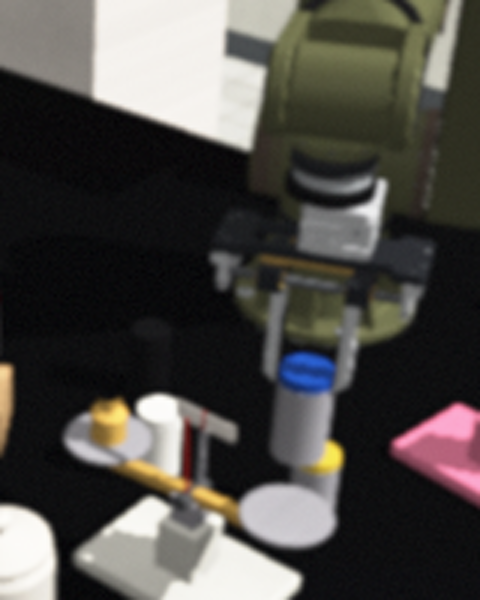

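The canister is held upright and clear of the pan. I'll lift it a little more so it passes over the dial, then carry it to the green well.

```bash
python3 -m creep '{"xyz": [[0,0,-20],[-12,24,-20],[-20,40,0],[-22,44,0],[-22,44,0]], "spin": [0,0,0,0,0]}'
python3 -m creep '{"xyz": [[-22,44,0],[-22,44,0],[-22,44,0],[-22,44,0],[-22,44,0]], "spin": [0,0,0,0,0]}'
python3 -m creep '{"xyz": [[-16,32,0],[-6,14,0],[0,0,0],[0,0,0]], "spin": [0,0,0,0]}'
python3 - <<'E'
from h import *
delta(.5585,-.155,.17)
E
```

```text
time_s: 15.08
ee_pos: [0.5831, 0.1429, 0.3338]
eef_rot: [-3.141, 0.002, 0.379]
force: [0.0, -0.3, -3.2]
grip_width: 0.0496
time_s: 15.7
ee_pos: [0.5622, -0.1022, 0.334]
eef_rot: [-3.14, 0.002, 0.379]
force: [0.7, -0.2, -3.0]
grip_width: 0.0499
time_s: 16.2
ee_pos: [0.5596, -0.1504, 0.3351]
eef_rot: [-3.141, 0.0, 0.38]
force: [-0.6, -0.3, -3.5]
grip_width: 0.0493
t 16.2 pos [ 0.5596 -0.1504  0.3351] yaw [-3.1411e+00  1.0000e-04  3.7990e-01] F [-0.6  -0.32 -3.48] w 49.3
delta mm [ -2.7   4.  165.1] norm 165.2
```

```bash
python3 -m creep '{"xyz": [[-1.5,2,40],[-1.2,2,50],[0,0,40],[0,0,25],[0,0,10]], "spin": [0,0,0,0,0]}'
python3 -m creep '{"xyz": [[0,0,0],[0,0,0]], "spin": [0,0]}'
python3 - <<'E'
from h import *
delta(.5585,-.155,.16)
im=ctrl.camera("scene");cv2.imwrite("pics/s7f.png",im[:,:,::-1]);x,y,w,h=150,120,110,110
cv2.imwrite("pics/s7.png",cv2.resize(im[y:y+h,x:x+w,::-1],None,fx=5,fy=5,interpolation=cv2.INTER_CUBIC))
im=ctrl.camera("top");cv2.imwrite("pics/t7f.png",im[:,:,::-1]);x,y,w,h=260,120,110,100
cv2.imwrite("pics/t7.png",cv2.resize(im[y:y+h,x:x+w,::-1],None,fx=5,fy=5,interpolation=cv2.INTER_CUBIC))
E
```

```text
time_s: 16.82
ee_pos: [0.5582, -0.155, 0.1691]
eef_rot: [-3.14, 0.001, 0.38]
force: [-0.2, 0.3, -2.9]
grip_width: 0.0497
time_s: 17.08
ee_pos: [0.5589, -0.1562, 0.1717]
eef_rot: [3.14, -0.002, 0.379]
force: [0.9, 0.9, -2.7]
grip_width: 0.0493
t 17.07 pos [ 0.5589 -0.1562  0.1717] yaw [ 3.1403e+00 -1.5000e-03  3.7910e-01] F [ 0.89  0.9  -2.74] w 49.3
delta mm [ 0.  -1.3 11.7] norm 11.7
```

View pics/s7.png

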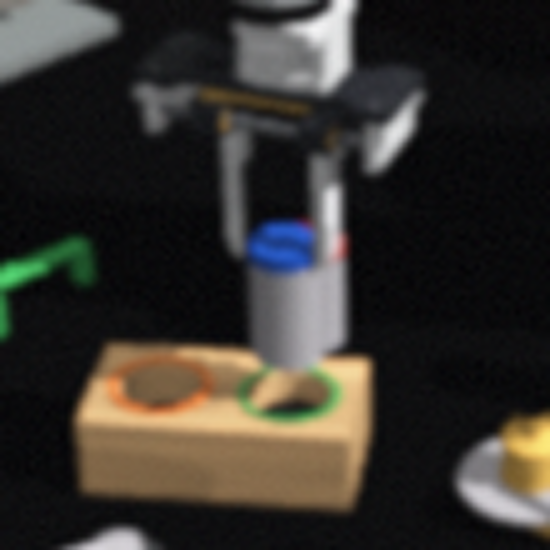

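View pics/t7.png

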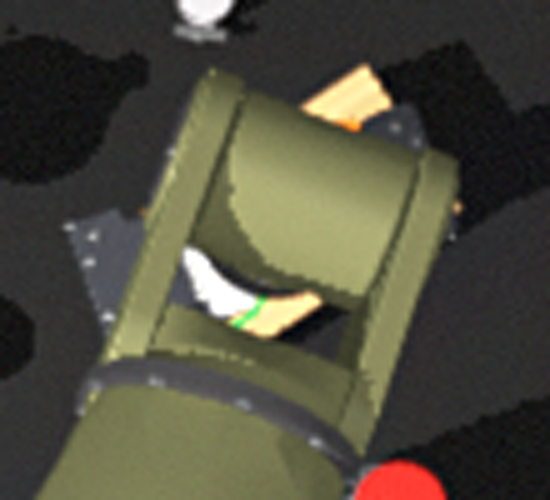

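```bash
python3 - <<'E'
from h import *
f=lambda p:((p-np.array([150,120])+.5)*5-.5).round(1)
th=np.linspace(0,2*np.pi,72,endpoint=False)
def circ(x,y,z,r):
    P=np.array([f(proj("scene",(x+r*np.cos(t),y+r*np.sin(t),z))) for t in th]);return "L%.1f R%.1f T%.1f B%.1f"%(P[:,0].min(),P[:,0].max(),P[:,1].min(),P[:,1].max())
x,y,b=.5587,-.156,.0942
print("bottom",circ(x,y,b,.025));print("lidtop",circ(x,y,b+.09,.0255));print("lidbot",circ(x,y,b+.078,.0255))
print("ring29",circ(.5585,-.155,.06,.029),"ring33",circ(.5585,-.155,.06,.033))
print("orange29",circ(.6115,-.2305,.06,.029),"33",circ(.6115,-.2305,.06,.033))
im=cv2.imread("pics/s7f.png")[:,:,::-1]
z=cv2.resize(im[120:230,150:260],None,fx=5,fy=5,interpolation=cv2.INTER_CUBIC);hs=cv2.cvtColor(z,cv2.COLOR_RGB2HSV)
for k,lo,hi in(("g",(45,70,50),(85,255,255)),("o",(5,150,100),(18,255,255)),("b",(105,120,60),(125,255,255))):
    m=cv2.inRange(hs,lo,hi);m[:200]=0;m[:,:60]=m[:,:60]*(k!="g")
    if k=="g":m[:350]=0
    Y,X=np.nonzero(m);print(k,X.min(),X.max(),Y.min(),Y.max())
g=cv2.cvtColor(z,cv2.COLOR_RGB2GRAY)
for r in(290,310,330,345):print(r,g[r,235:365:5])
print(g[320:400:4,287])
E
```

```text
bottom L249.6 R321.5 T334.5 B373.2
lidtop L244.1 R319.6 T223.3 B260.9
lidbot L244.7 R320.0 T238.4 B276.4
ring29 L246.9 R329.3 T372.3 B417.9 ring33 L241.2 R335.0 T369.3 B421.2
orange29 L117.8 R200.4 T364.1 B409.4 33 L112.1 R206.0 T361.1 B412.6
g 240 338 369 420
o 108 213 357 413
b 247 312 219 272
290 [  8  14  28  53  76  86  90  96 105 114 124 136 148 160 168 175 177 174
 170 173 176 152  96  38   9   6]
310 [  9  11  24  50  73  86  89  94 103 115 125 136 148 160 169 174 177 174
 171 175 177 153  97  40  10   7]
330 [  9   9  20  47  73  86  89  93 102 112 125 138 149 161 169 175 177 175
 173 176 178 155 100  42  15  12]
345 [ 47  40  40  53  72  84  89  94 103 114 126 137 148 158 168 175 178 173
 167 160 141 104  56  23  12  12]
[130 131 132 130 131 130 130 131 130 131 131 132 139 149 157 159 159 154
 139 119]
```

```bash
python3 -m creep '{"xyz": [[0,0,0],[0,0,0],[0,0,0]], "spin": [0,0,0]}'
cat > m.py <<'E'
from h import *
import sys
f=lambda p:((p-np.array([150,120])+.5)*5-.5).round(1)
th=np.linspace(0,2*np.pi,72,endpoint=False)
def circ(x,y,z,r):
    P=np.array([f(proj("scene",(x+r*np.cos(t),y+r*np.sin(t),z))) for t in th]);return "L%.1f R%.1f T%.1f B%.1f"%(P[:,0].min(),P[:,0].max(),P[:,1].min(),P[:,1].max())
delta(.5585,-.155,.16)
im=ctrl.camera("scene");x,y,z=ctrl.get_obs()["ee_pos"];b=z-float(sys.argv[1])
z=cv2.resize(im[120:230,150:260],None,fx=5,fy=5,interpolation=cv2.INTER_CUBIC);hs=cv2.cvtColor(z,cv2.COLOR_RGB2HSV)
cv2.imwrite(f"pics/{sys.argv[2]}.png",z[:,:,::-1])
print("bottom",circ(x,y,b,.025));print("lidtop",circ(x,y,b+.09,.0255));print("lidbot",circ(x,y,b+.078,.0255))
m=cv2.inRange(hs,(105,120,60),(125,255,255))
Y,X=np.nonzero(m);print(X.min(),X.max(),Y.min(),Y.max())
g=cv2.cvtColor(z,cv2.COLOR_RGB2GRAY)
for r in(290,310,330):print(r,g[r,235:365:5])
print(g[320:400:4,287])
E
python3 m.py .0775 s8
```

```text
time_s: 17.55
ee_pos: [0.5584, -0.1563, 0.1704]
eef_rot: [3.142, -0.0, 0.379]
force: [0.7, -0.4, -2.3]
grip_width: 0.0498
t 17.55 pos [ 0.5584 -0.1563  0.1704] yaw [ 3.1415e+00 -1.0000e-04  3.7870e-01] F [ 0.71 -0.41 -2.33] w 49.8
delta mm [ 0.6 -1.2 10.4] norm 10.5
bottom L249.7 R321.5 T335.8 B374.5
lidtop L244.2 R319.7 T224.6 B262.3
lidbot L244.8 R320.1 T239.8 B277.7
247 313 220 272
290 [  8  13  27  52  74  85  89  95 102 112 124 135 148 158 167 175 178 174
 170 174 176 152  96  38  12   6]
310 [  7  10  24  48  72  85  89  94 102 112 123 135 146 158 168 174 177 175
 171 175 175 152  97  39  11   7]
330 [  6   6  19  45  72  85  89  93 101 112 124 136 147 158 168 174 177 174
 173 176 177 155 100  42  15  13]
[129 129 130 129 129 129 129 130 128 129 130 129 133 144 154 159 158 152
 140 119]
```

The rim of the green well is at about (289,394) in the crop, and the canister's lower edge sits centred above it. The sideways fit is within 0.3 mm. I'll lower it with force checks.

```bash
python3 -m creep '{"xyz": [[0.8,-1.2,10],[0,0,12],[0,0,8],[0,0,4],[0,0,0]], "spin": [0,0,0,0,0]}'
python3 -m creep '{"xyz": [[0,0,3],[0,0,3],[0,0,0]], "spin": [0,0,0]}'
python3 m.py .0745 s9
```

```text
time_s: 18.23
ee_pos: [0.5586, -0.1549, 0.1361]
eef_rot: [-3.141, 0.0, 0.379]
force: [-0.3, -0.3, -3.0]
grip_width: 0.0498
time_s: 18.6
ee_pos: [0.5586, -0.1548, 0.1301]
eef_rot: [-3.141, 0.0, 0.379]
force: [-0.0, -1.0, -3.0]
grip_width: 0.0499
t 18.6 pos [ 0.5586 -0.1548  0.1301] yaw [-3.1414e+00  3.0000e-04  3.7890e-01] F [-0.01 -0.98 -2.97] w 49.9
delta mm [ -0.1   0.1 -29.9] norm 29.9
bottom L252.8 R323.7 T380.4 B419.8
lidtop L247.4 R322.0 T271.9 B310.4
lidbot L248.0 R322.3 T286.7 B325.4
251 315 272 323
290 [103 115  96  65  49  54  58  60  63  69  75  79  80  79  78  82  94 111
 134 174 206 192 124  49  11   6]
310 [ 22  41  50  46  49  58  67  74  80  83  84  84  85  85  80  75  84 105
 130 163 186 167 105  41  10   7]
330 [  6   7  16  37  63  82  88  90  96 102 112 123 137 150 158 164 170 172
 173 177 178 155 100  41  15  14]
[ 72  91 113 120 121 121 121 121 121 121 121 121 121 123 122 121 121 121
 122 122]
```

View pics/s9.png

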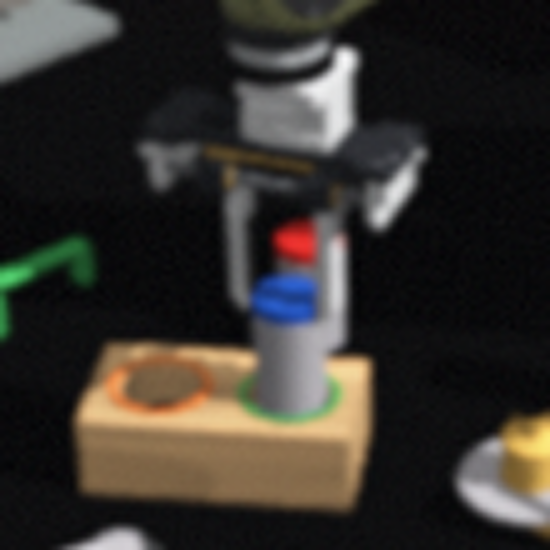

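The canister's foot is inside the green ring (about (288,410) in the crop), with no side force. I'll carry on down and feel for the pad.

```bash
python3 -m creep '{"xyz": [[0,0,2],[0,0,2],[0,0,0]], "spin": [0,0,0]}'
python3 -m creep '{"xyz": [[0,0,1.5],[0,0,1.5],[0,0,0]], "spin": [0,0,0]}'
python3 -m creep '{"xyz": [[0,0,1.5],[0,0,1.5],[0,0,0]], "spin": [0,0,0]}'
```

```text
time_s: 19.02
ee_pos: [0.5586, -0.1549, 0.1261]
eef_rot: [-3.141, 0.0, 0.379]
force: [-0.4, -0.6, -2.9]
grip_width: 0.0496
time_s: 19.4
ee_pos: [0.5586, -0.1549, 0.1232]
eef_rot: [-3.141, 0.0, 0.379]
force: [0.6, 0.5, -2.1]
grip_width: 0.0497
time_s: 19.77
ee_pos: [0.5586, -0.1549, 0.1202]
eef_rot: [-3.141, 0.0, 0.379]
force: [0.2, 0.8, -3.4]
grip_width: 0.0498
```

```bash
python3 -m creep '{"xyz": [[0,0,1.5],[0,0,1.5],[0,0,0]], "spin": [0,0,0]}'
python3 -m creep '{"xyz": [[0,0,1.5],[0,0,1.5],[0,0,0]], "spin": [0,0,0]}'
```

```text
time_s: 20.15
ee_pos: [0.5586, -0.1549, 0.1172]
eef_rot: [-3.141, 0.0, 0.379]
force: [1.0, 0.8, -3.1]
grip_width: 0.0495
time_s: 20.52
ee_pos: [0.5588, -0.1549, 0.1144]
eef_rot: [3.141, -0.0, 0.379]
force: [-0.2, -0.6, -1.7]
grip_width: 0.0498
```

```bash
python3 -m creep '{"xyz": [[0,0,1.5],[0,0,0]], "spin": [0,0]}'
python3 -m creep '{"xyz": [[0,0,1.5],[0,0,0]], "spin": [0,0]}'
```

```text
time_s: 20.78
ee_pos: [0.5588, -0.1549, 0.113]
eef_rot: [3.141, -0.0, 0.379]
force: [-0.3, 0.1, -0.2]
grip_width: 0.0502
time_s: 21.02
ee_pos: [0.5588, -0.1549, 0.1115]
eef_rot: [3.141, -0.0, 0.379]
force: [-0.8, 1.0, 3.0]
grip_width: 0.0497
```

```bash
python3 -m creep '{"xyz": [[0,0,1.5],[0,0,0],[0,0,0]], "spin": [0,0,0]}'
python3 -m creep '{"xyz": [[0,0,1],[0,0,0],[0,0,0]], "spin": [0,0,0]}'
```

```text
time_s: 21.4
ee_pos: [0.5588, -0.1549, 0.11]
eef_rot: [3.141, -0.0, 0.379]
force: [-1.3, -0.0, 4.1]
grip_width: 0.0495
time_s: 21.78
ee_pos: [0.5588, -0.1549, 0.109]
eef_rot: [3.141, -0.0, 0.379]
force: [-1.4, 1.1, 5.0]
grip_width: 0.0494
```

```bash
python3 -m creep '{"xyz": [[0,0,0.8],[0,0,0],[0,0,0],[0,0,0],[0,0,0]], "spin": [0,0,0,0,0]}'
python3 -m creep '{"xyz": [[0,0,0],[0,0,0]], "spin": [0,0]}'
python3 m.py .0745 s10
```

```text
time_s: 22.4
ee_pos: [0.5588, -0.1549, 0.1083]
eef_rot: [3.141, -0.0, 0.379]
force: [-0.5, 0.4, 5.6]
grip_width: 0.0495
time_s: 22.65
ee_pos: [0.5588, -0.1549, 0.1083]
eef_rot: [3.141, -0.0, 0.379]
force: [-1.4, 1.1, 5.6]
grip_width: 0.0499
t 22.65 pos [ 0.5588 -0.1549  0.1083] yaw [ 3.1414e+00 -3.0000e-04  3.7880e-01] F [-1.36  1.15  5.57] w 49.9
delta mm [ -0.3   0.  -51.7] norm 51.7
bottom L253.8 R324.2 T406.0 B445.8
lidtop L248.4 R322.5 T299.1 B338.0
lidbot L249.1 R322.8 T313.7 B352.9
251 315 299 352
290 [104 111  90  53  24  12   9  13  34  61  79  87  92  98 108 114 113 116
 134 175 207 192 125  48  13   7]
310 [ 99 112  96  60  33  33  47  63  75  85  91  92  93  94  96 100 105 113
 134 173 205 192 126  47  12   7]
330 [ 45  76  83  67  62  75  85  85  82  80  80  78  74  67  61  62  81 104
 128 169 201 185 121  49  16  12]
[ 64  61  72  85  89  79  67  68  84 102 116 120 119 120 118 119 121 122
 119 120]
```

View pics/s10.png

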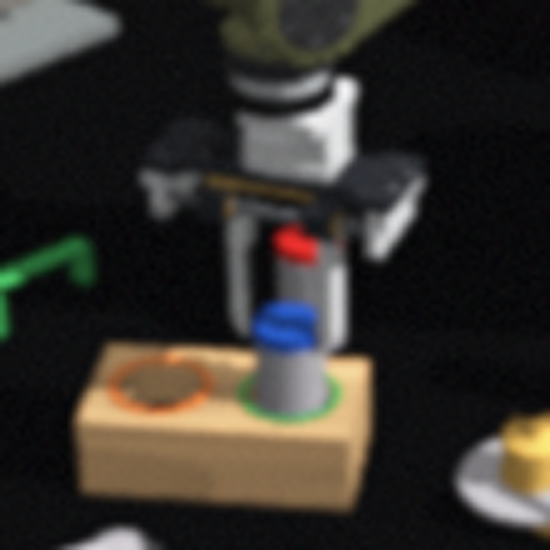

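The pad is under about 8.6 N (roughly 7 mm), held for over 0.8 s with no slip in the grip. I'll release and back straight up.

```bash
python3 -m creep '{"xyz": [[0,0,0],[0,0,0],[0,0,0],[0,0,0],[0,0,0]], "spin": [0,0,0,0,0]}' 68
python3 -m creep '{"xyz": [[0,0,-10],[0,0,-30],[0,0,-40],[0,0,-50],[0,0,-50]], "spin": [0,0,0,0,0]}'
python3 -m creep '{"xyz": [[-40,0,0],[-40,0,0],[-40,0,0],[-30,0,0],[0,0,0]], "spin": [0,0,0,0,0]}'
python3 m.py .29 s11
python3 - <<'E'
from h import *
for n in("scene","top"):cv2.imwrite(f"pics/{n}12.png",ctrl.camera(n)[:,:,::-1])
E
```

```text
time_s: 23.32
ee_pos: [0.5587, -0.1549, 0.108]
eef_rot: [-3.142, 0.0, 0.379]
force: [0.5, -0.0, -0.8]
grip_width: 0.0681
time_s: 23.95
ee_pos: [0.5584, -0.1548, 0.2905]
eef_rot: [3.141, -0.001, 0.379]
force: [0.2, -0.1, 0.3]
grip_width: 0.0683
time_s: 24.58
ee_pos: [0.4183, -0.2109, 0.2893]
eef_rot: [3.14, -0.001, 0.377]
force: [-0.2, 0.1, 0.0]
grip_width: 0.0682
t 24.57 pos [ 0.4183 -0.2109  0.2893] yaw [ 3.1401e+00 -1.1000e-03  3.7700e-01] F [-0.16  0.12  0.04] w 68.2
delta mm [150.8  -0.5 129.4] norm 198.7
bottom L332.2 R397.1 T341.7 B376.8
lidtop L329.6 R397.5 T241.5 B275.8
lidbot L329.8 R397.5 T255.1 B289.6
247 323 293 345
290 [ 13  12  13  14  12  11   9  16  36  62  79  87  93  99 110 125 140 151
 162 173 175 152  96  38  11   7]
310 [  7  10  14  31  56  76  88  94  95  95  96  97  96  96  96  98 106 126
 152 170 176 153  98  41  17  12]
330 [  9   8  12  27  45  59  68  78  85  89  92  92  92  93  92  89  94 111
 139 168 177 154  99  42  16  15]
[ 95  96  93  88  73  68  82 103 115 118 118 118 119 119 120 119 118 119
 119 119]
```

View pics/s11.png

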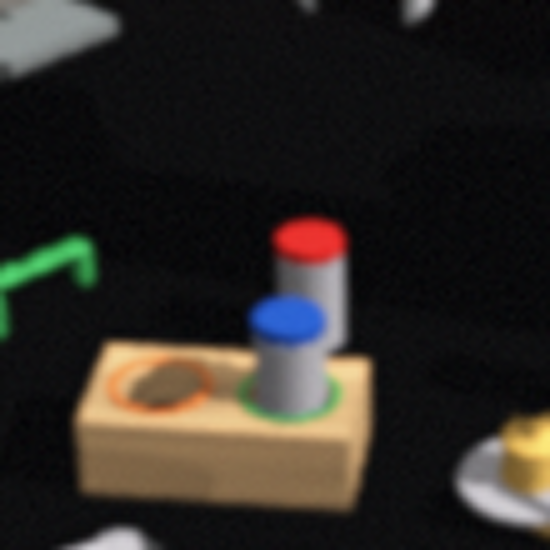

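View pics/top12.png

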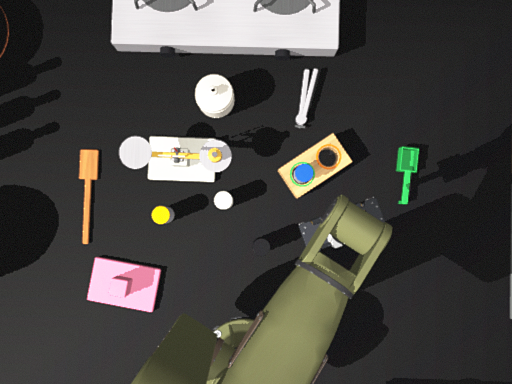

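View pics/scene12.png

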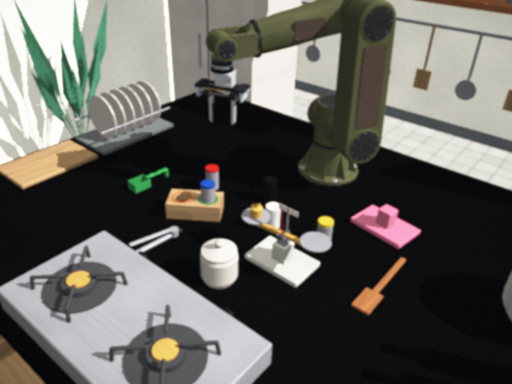

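The canister stands upright in the green well (lid at about (288,318) in the crop), and the other items look unmoved. I'll check that with numbers and then hand in.

```bash
python3 -m creep '{"xyz": [[0,0,0],[0,0,0],[0,0,0],[0,0,0]], "spin": [0,0,0,0]}'
python3 - <<'E'
from h import *
a=cv2.imread("pics/scene0.png")[:,:,::-1].copy();b=ctrl.camera("scene")
t=cv2.imread("pics/top0.png")[:,:,::-1].copy();t2=ctrl.camera("top")
C=dict(blue=((105,120,60),(125,255,255)),red=((0,180,80),(5,255,255)),yellow=((23,150,100),(35,255,255)))
for k,(lo,hi) in C.items():
    g=lambda im:[(float(x[0]),float(x[1])) for x,s in blobs(im,lo,hi,60)[0]]
    print(k,g(a),g(b),"|",g(t),g(t2))
u=[x for x,s in blobs(t2,*C["blue"],60)[0]][0];print("lid centre",onz("top",*u,.13))
d=cv2.absdiff(a,b).max(2);d[:165]=0
n,l,s,c=cv2.connectedComponentsWithStats((d>50).astype(np.uint8))
print([tuple(map(int,s[i])) for i in range(1,n) if s[i][4]>8])
print(ctrl.get_obs()["time_s"])
ctrl.hand_in()
E
```

```text
time_s: 25.22
ee_pos: [0.4194, -0.2103, 0.288]
eef_rot: [-3.141, 0.0, 0.379]
force: [0.3, 0.1, 0.3]
grip_width: 0.0679
blue [(256.33, 191.13)] [(206.66, 183.48)] | [(258.01, 213.48)] [(303.58, 172.57)]
red [(211.5, 167.24)] [(211.5, 167.24)] | [(339.98, 220.84)] []
yellow [(325.44, 220.76)] [(325.45, 220.77)] | [(160.22, 214.54)] [(160.18, 214.53)]
lid centre [ 0.55657252 -0.15308863  0.13      ]
[(57, 165, 24, 6, 79), (176, 179, 40, 24, 420), (249, 186, 16, 21, 262)]
25.325
the job is handed in; nothing more can be done
```

The canister turned out heavier than the brass weight, so it went into the green-ringed well. I handed the job in at 25.3 s of the 69 s allowed.

- **Weighing:** I set the canister on the empty pan with a light touch, with the pan about 143 mm above the counter. After I let go, its side went fully down and stayed there. The force on the gripper while carrying it was about 3 N, roughly 0.3 kg, which agrees.
- **Pan force:** As the gripper closed to pick the canister back up, the wrist read nearly 6 N, so the pan may have been pushed by about that much. That is under the 12 N limit.
- **Pressing:** I pressed it steadily down on the pad with about 8.6 N, roughly 7 mm, for at least 0.8 s. That meets the bite condition and is well short of the bottom. There is no direct pad reading; the depth comes from force and travel.
- **After release:** The camera shows the canister rose about 5 mm once let go, so the pad did not stay down at full depth. That rise plus the sag from its own weight also gives about 7.5 mm of press.
- **Final checks:** The canister stands upright within 3 mm of the well's centre, and the gripper is clear. The red and yellow cans have not moved. In the scene view, the only sizeable changes are where the canister was, where it is now, and one small patch at the left that I did not look into. I took that to be lighting or the arm's shadow.

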